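Spring the incense holder into the tray clip

ROBOT

A 7-joint arm with a two-finger parallel gripper is mounted at the origin on the work surface. World frame = base frame: x ahead of the robot, y to its left, z up, the work surface at z = 0. Lengths are in m, angles in rad, forces in N, time in s.
With the tool pointing down it reaches from about 0.4 to 0.85 m from the base axis. Payload 10.4 kg.
Tool frame: the origin (TCP) lies midway between the tips of the shut fingers; the grasp point (between the pads) lies 19 mm behind it (r.grasp_offset is the distance from the TCP to the grasp point, in m); x points along the fingers, y is the direction in which the jaws open and shut, and the axes are right-handed (so a half turn about x gives the same grasp; the last joint's range is limited). The gripper opens to 87 mm and grips with 3 to 60 N. Pads are 19 mm wide; open, the fingers measure 117 mm over their backs; the gripper's body (75 mm by 190 mm) begins 51 mm behind the grasp point.
Start: joints at [-1.164, 0.332, -0.065, 1.46, 0.022, 1.35, -0.088], TCP at [0.26, 0.568, 0.223] pointing down, gripper open.
Joint ranges: [-2.6, 2.6], [-0.5, 2.12], [-1.47, 1.34], [0.16, 2.42], [-1.27, 4.41], [0.06, 2.06], [-2.6, 2.6]. Speed limits (rad/s): [2.22, 2.22, 2.79, 2.79, 3.14, 3.14, 3.14].

INTERFACE

Orientations are given as a unit quaternion [x, y, z, w].
In Python, from bench import r, vision, close_job gives the robot as it stands. The module is installed in compiled form; this text tells all that it offers.
- The arm moves only by the shell command python3 -m pendant 'ROWS' [OPENING] [FORCE]. ROWS is text: rows parted by semicolons, each of 6 numbers parted by spaces: the shift along the tool's x, y, z in units of 0.25 m (1.0 is 0.25 m), then the turn, a rotation vector about the tool's x, y, z in units of 1.5 rad (1.0 is 1.5 rad). A call has 1 to 8 rows; each row is the pose to reach, as a shift and turn from the pose commanded when the call began, along the tool's axes at that moment; what a row does not reach only later rows make up. A row lasts 1/10 s, in which the tool goes at most 50 mm and 8.59 degrees, less where a joint would pass 70% of its speed; a pose out of reach is approached as far as the arm can. A call with a number of a shift or a turn outside -1 to 1 is refused whole. A call with a gripper value outside its range is refused whole. OPENING is the gripper command: -1 is shut, 1 is fully open, values between are in proportion, set as the call begins (- or left out, the last holds). The fingers move at their own pace and stop on an object; FORCE is the grip in N (left out, the last holds). Time passes only in rows, so rows that repeat a pose let the fingers close. It gives the time, the measured TCP pose, the force and the opening at its end, in the units of the state.
- r.read_state(): the state, without advancing time (a new reading comes with each control period).
- vision.camera(name): name is "scene" or "top"; returns (picture, depth): 420x560x3 uint8, blue, green, red; 420x560 float32, m along the optical axis (not along the pixel's ray), 0 where there is no reading.
- vision.get_calibration(name): a dict with "camera_matrix" (3x3 intrinsics, pixels), "k1" (the pictures are not rectified: a ray, as slopes to the right and down, at radius r is drawn at 1 + k1 r^2 times it, then the intrinsics apply), "rvec" (rotation vector, rad) and "tvec" (3), from world to camera coordinates, as OpenCV has them. Camera axes: x right, y down, z forward; pixel columns grow to the right and rows downward; lengths in m; the calibration is good to about 2 mm. A picture is of the moment at which its call begins. get_calibration takes no time and is no camera call.
- close_job(): hands the job in, once; it reports no verdict.
The state is a dict: "time": time; "joint_positions": joint angles; "joint_vel": joint speeds; "joint_torque": joint torques, N m; "ee_pos": TCP position; "eef_rot": TCP orientation; "ft_force": force on the tool from outside, world axes, zero at the start; "torque": the same for the moment, N m; "width": finger opening in m.
Only numpy, scipy, OpenCV 4.12 (cv2) and the standard library are available. Lean on these libraries where they do the work, as an engineer would, in place of code of your own. Each camera call takes 0.05 s, during which the arm holds its last target. There are 200 camera calls.

TASK

Clip the brass incense holder into the spring clip on the pull-out tray: carry it just above the low ledge, use the end of its base plate to draw back the sprung curved arm, set the plate down flat on the tray between ledge and arm, and let go so that the arm holds it square and centred against the ledge. Feel for the clip and be gentle: never force the holder against the clip or tray, and leave everything else where it is.

Things in the scene. Friction and masses are not known exactly. Their poses are not given: they have to be found in the camera images.
- tray: Fixed steel tray, 400 mm in y, 310 mm in x, 14 mm rims, pulled out of a low black brazier stand. Origin: at slab level below the middle of the holder's place; z up, +x towards the stand. Its floor is 20 mm above the origin. The clip (ledge and sprung arm, one unit) is clamped in slots along y at y = e, e = -20 to +20 mm, NOT reported: find it by touch or sight. Never push the arm with over 20 N, nor all contacts together over 70 N
- ledge_nominal (a point): Point of the tray, at x = 0, y = -55 mm, floor height, axes as the tray: where the inner face of the low fixed ledge would be if e = 0. The true face is at y = -55 mm + e and looks to +y. The ledge is a straight bar along x, centred on x = 0, 104 mm long, 6 mm thick, 6 mm high above the floor
- nose_nominal (a point): Point of the tray, at x = 0, y = +43 mm, floor height: the rest position, for e = 0, of the ledge-side face of the sprung arm's rounded nose (upright, radius 8 mm, 2 to 26 mm above the floor). The true face rests at +43 mm + e, is at +55 mm + e with the holder in place and meets a hard stop at +60 mm + e
- pivot_nominal (a point): Point of the tray at x = +70, y = +60.5 mm, floor height: for e = 0, the upright post (30 mm high) that the curved steel strip arm turns about; true y is + e. Pushed to +y, the nose resists with 2 N at rest, 5 N at 12 mm drawn back, 6.2 N at the stop at 17 mm, then steeply more. The 110 mm plate passes down behind the ledge only with the nose drawn back 12 to 17 mm
- incense_mid (a point): Brass-toned incense holder, 0.3 to 0.6 kg: flat base plate 110 mm along its y, 64 along x, 6 thick; upright square stem 30 x 30 mm in its middle, up to 52 mm; small round cup on top, up to 62 mm. Point: on the stem's axis, 30 mm above the underside, z up. Starts on the slab left or right of the tray. In place: flat on the tray floor, long axis along tray y (either way), point 50 mm above tray origin
- bowl: Bystander: white ceramic roasting bowl, 116 mm wide, 50 mm high, on the tray floor on the -y side of the clip; origin under its middle
- scraper: Bystander: wooden scraper, 188 mm long, 12 mm high, lying on the tray floor on the -x side of the clip; origin under its handle, long axis y
- ashpan: Bystander: round grey plastic ash pan with two small side handles, 130 mm wide, 35 mm high, on the slab at the other side of the tray from the holder; origin under its middle
- cup1: Bystander: small white coffee cup, 64 mm wide, 50 mm high, left of the stand; origin under its middle
- jar: Bystander: glass jar, 72 mm wide, 80 mm high, right of the stand; origin under its middle
Not all that is in view belongs to the job. Of the things shaped like the part that bears incense_mid, the brass one is meant.

How it is judged:
At the end, for the whole second after the job is handed in: The holder lies flat on the tray floor (within 2.5 mm of height and 0.05 rad) between ledge and sprung arm: its middle within 15 mm of the clip's middle line in the tray's x and within 24 mm of the tray origin in y, its long side square to the ledge within 0.09 rad, at rest and let go (x of incense_mid in the frame of tray between -0.015 and 0.015 m and y of incense_mid in the frame of tray between -0.024 and 0.024 m and z of incense_mid in the frame of tray between 0.046 and 0.0525 m and angle between incense_mid's own z axis and vertical below 0.05 rad and angle between the y axis of incense_mid and the y axis of tray, either way round below 0.09 rad and linear speed of incense below 0.01 m/s); the robot touches nothing.
It fails at once if the clip arm is pushed with more than 20 N while the holder is still raised clear of the ledge (contact force between incense and tray above 20 N and z of incense_mid in the frame of tray above 0.0575 m).
It fails at once if the holder is forced or slammed against tray, ledge and clip with more than 70 N, all contacts added up (contact force between incense and tray above 70 N).
It fails at once if a bystander (bowl, scraper, ash pan, cup, jar) is moved by more than 25 mm (distance of any of bowl, scraper, ashpan, cup1, jar from where it was at the start of the episode above 0.025 m).
It also fails if it takes over 58 s, if anything falls off the work surface, if the arm or the gripper's body presses on something with over 40 N, if the wrist force passes 120 N, or if a joint passes its speed limit or range.

## Working session

There is one attempt and no reset: what is moved stays moved. The work goes in short steps, Python scripts to look and compute and a shell command to move; the robot and the scene stay as the last step left them, time stands still between calls to the robot, and variables do not carry over. Pictures are saved under pics/ and viewed, about 8 in all and at most 12, crops included, and the job is handed in when it is done.

```bash
mkdir -p pics
cat > h.py <<'E'
import numpy as np, cv2
from bench import r, vision
from scipy.spatial.transform import Rotation as R
def cal(n):
    c=vision.get_calibration(n); K=np.array(c["camera_matrix"],float); M,_=cv2.Rodrigues(np.array(c["rvec"],float)); return K,float(c["k1"]),M,np.array(c["tvec"],float).ravel()
def ray(n,u,v):
    K,k1,M,t=cal(n)
    xy=cv2.undistortPoints(np.array([[[u,v]]],float),K,np.array([k1,0,0,0.])).ravel()
    return -M.T@t, M.T@np.array([xy[0],xy[1],1.])
def plane(n,u,v,z):
    o,d=ray(n,u,v); return o+d*(z-o[2])/d[2]
def cloud(n,dep):
    K,k1,M,t=cal(n); h,w=dep.shape
    uv=np.stack(np.meshgrid(np.arange(w),np.arange(h)),-1).reshape(-1,1,2).astype(float)
    xy=cv2.undistortPoints(uv,K,np.array([k1,0,0,0.])).reshape(h,w,2)
    P=np.dstack([xy*dep[...,None],dep]); return (P-t)@M
E
python3 - <<'E'
from h import *
for n in("scene","top"):
    p,d=vision.camera(n); cv2.imwrite(f"pics/{n}0.png",p); np.save(n+"0.npy",d)
    print(n,cal(n)[0].round(1).tolist(),-cal(n)[2].T@cal(n)[3])
s=r.read_state(); print(s["time"],s["ee_pos"],s["eef_rot"],R.from_quat(s["eef_rot"]).as_matrix().round(3),s["ft_force"],r.grasp_offset)
E
```

```text
scene [[438.3, 0.0, 274.9], [0.0, 438.3, 213.3], [0.0, 0.0, 1.0]] [ 1.1762436  -0.69701837  0.81210144]
top [[436.0, 0.0, 281.9], [0.0, 436.0, 207.3], [0.0, 0.0, 1.0]] [ 0.34488117 -0.08551492  1.20641942]
0.1 [0.26028838 0.56784467 0.22181672] [ 0.15032848  0.69091927 -0.15124     0.69076651] [[-0.     0.417  0.909]
 [-0.001  0.909 -0.417]
 [-1.    -0.001  0.   ]] [-0.19656769 -0.83787827  0.33477017] 0.0187
```

View pics/top0.png

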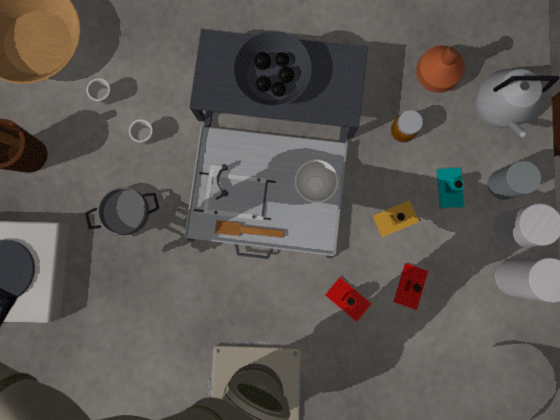

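View pics/scene0.png

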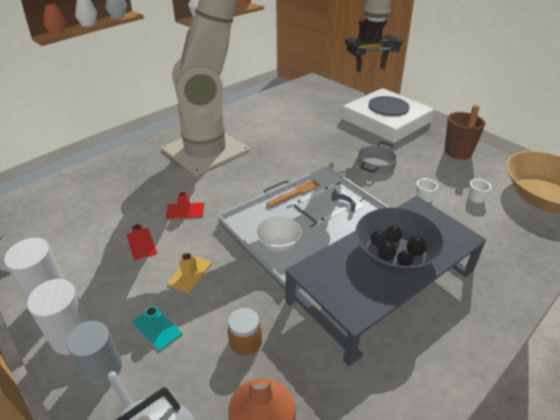

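Candidates shaped like the holder (top view): yellow/brass at (396,218), red at (348,298), red at (411,286) and teal at (451,187). I choose the yellow/brass one and will check it in a crop. The tray clip shows the ledge at about (268,200) and the arm's pivot at about (225,168).

Run:
```python
from h import *
p=cv2.imread("pics/top0.png"); d=np.load("top0.npy"); C=cloud("top",d)
hsv=cv2.cvtColor(p,cv2.COLOR_BGR2HSV)
m=cv2.inRange(hsv,(14,120,90),(32,255,255)); m[:,:365]=0; m[:195]=0; m[245:]=0; m[:,425:]=0
c=max(cv2.findContours(m,0,2)[0],key=cv2.contourArea)
rc=cv2.minAreaRect(c); b=cv2.boxPoints(rc); print("box px",b.round(1).tolist())
W=np.array([plane("top",*q,0.006)[:2] for q in b]); print("world",W.round(4).tolist(),W.mean(0), [np.linalg.norm(W[i]-W[i-1]).round(4) for i in range(4)])
e=W[1]-W[0]; f=W[2]-W[1]; l=e if np.linalg.norm(e)>np.linalg.norm(f) else f; print("yaw long",np.degrees(np.arctan2(l[1],l[0])))
P=C[195:245,365:425].reshape(-1,3); hi=P[(P[:,2]>.048)&(P[:,2]<.08)]; print("top pts",len(hi),hi.mean(0),hi.max(0),hi.min(0))
lo=P[(P[:,2]<.012)];print("floor z",np.median(lo[:,2]))
f=C[225:235,200:212].reshape(-1,3); print("tray floor",np.median(f,0)); print("bowl",C[155:205,292:340].reshape(-1,3)[:,2].max())
# tray light region
a=cv2.resize(p[120:260,180:355],None,fx=4.4,fy=4.2,interpolation=cv2.INTER_CUBIC); cv2.imwrite("pics/tray.png",a)
q=cv2.imread("pics/scene0.png")
a=np.hstack([cv2.resize(p[185:255,360:440],(400,350)),cv2.resize(q[240:310,150:230],(400,350))]); cv2.imwrite("pics/brass.png",a)
```

```text
box px [[371.8999938964844, 215.3000030517578], [409.8999938964844, 199.5], [418.8999938964844, 221.10000610351562], [380.8999938964844, 237.0]]
world [[0.4734, -0.3053], [0.5199, -0.4088], [0.4607, -0.4327], [0.4146, -0.3298]] [ 0.46714024 -0.36915617] [np.float64(0.0638), np.float64(0.1135), np.float64(0.0638), np.float64(0.1127)]
yaw long -65.82729547051697
top pts 126 [ 0.46576429 -0.36778766  0.05829261] [ 0.48507659 -0.35160709  0.06716037] [ 0.44732818 -0.38646395  0.04809467]
floor z 0.0004281217394086789
tray floor [0.42163566 0.14973429 0.01840333]
bowl 1.2064194180517636
```

View pics/tray.png

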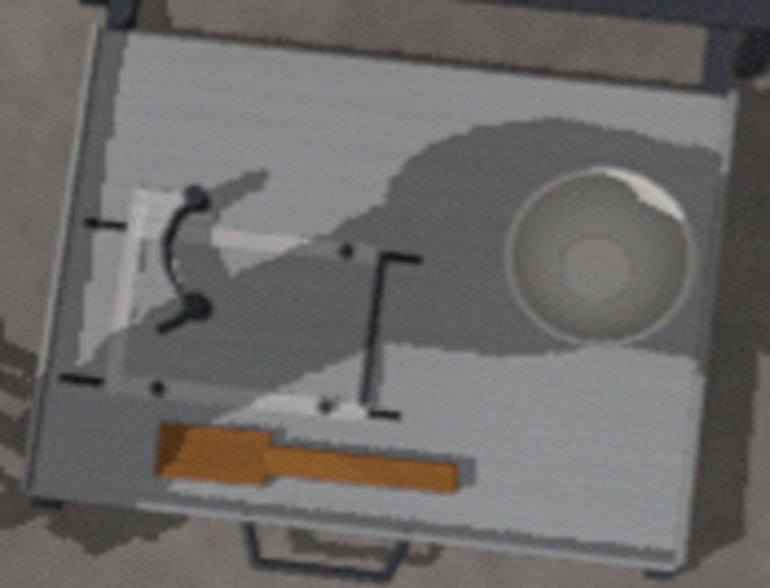

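View pics/brass.png

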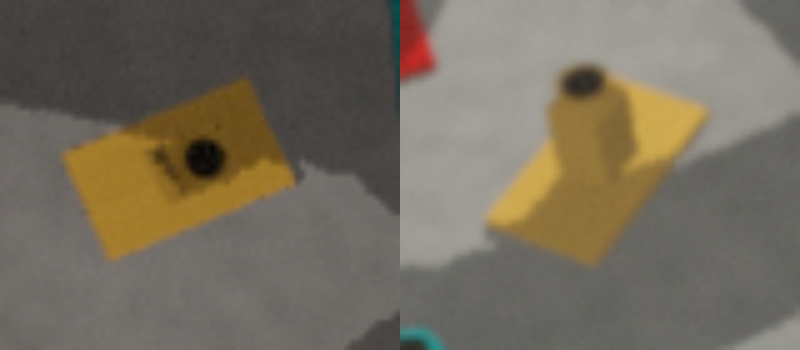

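The crop confirms the brass/yellow holder, with its stem mid-plate. In the tray crop the ledge runs from (380,258) to (370,403), the pivot post is at (195,198) and the nose at (198,305). Next I work out the tray frame.

```bash
cat >> h.py <<'E'
def to(x,y,z,yaw):
    """shift/turn in pendant units from now to TCP (x,y,z), tool down, jaw axis at yaw deg (mod 180)"""
    s=r.read_state(); M=R.from_quat(s["eef_rot"])
    cur=np.degrees(np.arctan2(M.as_matrix()[1,1],M.as_matrix()[0,1])); yaw=cur+(yaw-cur+90)%180-90
    a=np.radians(yaw); ty=np.array([np.cos(a),np.sin(a),0]); tx=np.array([0,0,-1.]); T=R.from_matrix(np.stack([tx,ty,np.cross(tx,ty)],1))
    print("t",s["time"],"pos",np.round(s["ee_pos"],4),"jaw",round(cur,2),"F",np.round(s["ft_force"],2),"w",round(s["width"],4))
    print("shift",(M.inv().apply(np.array([x,y,z])-s["ee_pos"])/.25).round(4),"turn",((M.inv()*T).as_rotvec()/1.5).round(4))
E
python3 - <<'E'
from h import *
g=lambda u,v,z:plane("top",180+(u+.5)/4.4-.5,120+(v+.5)/4.2-.5,z)
c=np.array([g(u,v,.034)[:2] for u,v in((97,25),(735,93),(683,570),(30,497))]); print(c.round(4).tolist())
print("len",[np.linalg.norm(c[i]-c[i-1]).round(3) for i in range(4)],"centre",c.mean(0))
yv=(c[0]-c[1])+(c[3]-c[2]); xv=(c[0]-c[3])+(c[1]-c[2]); print("y ang",np.degrees(np.arctan2(yv[1],yv[0])),"x ang",np.degrees(np.arctan2(xv[1],xv[0])))
l0,l1=g(380,255,.026),g(369,405,.026); pv=g(195,198,.05); ns=g(199,305,.046); print("ledge",l0,l1,"len",np.linalg.norm(l0-l1),"pivot",pv,"nose",ns)
print("ledge x ang",np.degrees(np.arctan2(*(l0-l1)[1::-1])))
a=np.arctan2(yv[1],yv[0]); Y=np.array([np.cos(a),np.sin(a)]); X=np.array([Y[1],-Y[0]])
for n,q in(("ctr",c.mean(0)),("pivot",pv[:2]),("nose",ns[:2]),("l0",l0[:2]),("l1",l1[:2])): print(n,"rel ledge mid",((q-(l0+l1)[:2]/2)@X).round(4),((q-(l0+l1)[:2]/2)@Y).round(4))
to(.46,.15,.23,80); to(.466,-.368,.14,114.2)
E
```

```text
[[0.7088, 0.171], [0.6717, -0.2307], [0.3607, -0.2024], [0.3966, 0.1969]]
len [np.float64(0.313), np.float64(0.403), np.float64(0.312), np.float64(0.401)] centre [ 0.53443837 -0.01627631]
y ang 84.79234231909916 x ang -4.966919705055663
ledge [ 0.56059655 -0.01181195  0.026     ] [ 0.46177748 -0.00812591  0.026     ] len 0.09888779255259658 pivot [0.59072148 0.10173433 0.05      ] nose [0.52169329 0.09694474 0.046     ]
ledge x ang -2.136197678016706
ctr rel ledge mid 0.0237 -0.0042
pivot rel ledge mid 0.0691 0.1185
nose rel ledge mid 0.0008 0.1074
l0 rel ledge mid 0.0494 0.0026
l1 rel ledge mid -0.0494 -0.0026
t 0.1 pos [0.2603 0.5678 0.2218] jaw 65.38 F [-0.2  -0.84  0.33] w 0.0869
shift [-0.0311 -1.1866  1.4226] turn [-1.702e-01 -1.000e-04  9.000e-04]
t 0.1 pos [0.2603 0.5678 0.2218] jaw 65.38 F [-0.2  -0.84  0.33] w 0.0869
shift [ 0.3314 -3.0597  2.3078] turn [-5.681e-01 -3.000e-04  8.000e-04]
```

```bash
python3 -m pendant '-0.02 -0.12 0.14 0 0 0;-0.02 -0.24 0.28 0 0 0;-0.03 -0.36 0.42 0 0 0;-0.03 -0.48 0.56 0 0 0;-0.03 -0.6 0.7 0 0 0;-0.03 -0.72 0.84 0 0 0;-0.03 -0.84 0.98 0 0 0;-0.03 -0.84 0.98 0 0 0'
python3 - <<'E'
from h import *
to(.466,-.368,.16,114.2)
E
```

```text
time: 0.9
ee_pos: [0.3985, 0.2692, 0.2301]
eef_rot: [0.154, 0.69, -0.154, 0.691]
ft_force: [0.4, 0.8, 0.1]
width: 0.0867
t 0.9 pos [0.3985 0.2692 0.2301] jaw 64.86 F [0.37 0.81 0.1 ] w 0.0867
shift [ 0.2837 -2.1925  1.3267] turn [-5.741e-01  5.000e-04  8.000e-04]
```

```bash
python3 -m pendant '0 -0.14 0.1 -0.04 0 0;0 -0.28 0.2 -0.08 0 0;0 -0.42 0.3 -0.12 0 0;0 -0.56 0.4 -0.16 0 0;0 -0.7 0.5 -0.2 0 0;0 -0.84 0.6 -0.25 0 0;0 -0.98 0.7 -0.29 0 0;0 -0.98 0.7 -0.29 0 0'
python3 - <<'E'
from h import *
to(.466,-.368,.16,114.2)
E
```

```text
time: 1.7
ee_pos: [0.453, -0.0258, 0.2301]
eef_rot: [-0.0, 0.707, -0.0, 0.707]
ft_force: [-0.1, 0.4, 1.0]
width: 0.0871
t 1.7 pos [ 0.453  -0.0258  0.2301] jaw 90.01 F [-0.1   0.37  0.96] w 0.0871
shift [ 0.2819 -1.3685  0.0519] turn [-2.815e-01  2.000e-04  7.000e-04]
```

```bash
python3 -m pendant '0.02 -0.17 0 -0.04 0 0;0.05 -0.34 0.01 -0.08 0 0;0.1 -0.51 0.02 -0.12 0 0;0.15 -0.68 0.03 -0.16 0 0;0.2 -0.85 0.04 -0.2 0 0;0.25 -1 0.05 -0.24 0 0;0.28 -1 0.05 -0.28 0 0;0.28 -1 0.05 -0.28 0 0'
python3 - <<'E'
from h import *
to(.466,-.368,.11,114.2)
E
```

```text
time: 2.5
ee_pos: [0.4657, -0.2704, 0.1585]
eef_rot: [-0.149, 0.692, 0.149, 0.69]
ft_force: [0.0, 0.3, -0.0]
width: 0.087
t 2.5 pos [ 0.4657 -0.2704  0.1585] jaw 114.32 F [ 0.03  0.33 -0.01] w 0.087
shift [ 0.1939 -0.3565 -0.159 ] turn [ 0.0014 -0.0017 -0.001 ]
```

```bash
python3 -m pendant '0.06 -0.12 -0.05 0 0 0;0.12 -0.24 -0.1 0 0 0;0.19 -0.357 -0.16 0 0 0;0.19 -0.357 -0.16 0 0 0;0.19 -0.357 -0.16 0 0 0'
python3 - <<'E'
from h import *
to(.466,-.368,.023,114.2)
p,d=vision.camera("scene"); cv2.imwrite("pics/s1.png",cv2.resize(p[150:330,100:300],(800,720))[:600])
E
```

```text
time: 3.0
ee_pos: [0.4683, -0.3659, 0.113]
eef_rot: [-0.149, 0.691, 0.15, 0.691]
ft_force: [-0.5, 0.1, -0.5]
width: 0.0869
t 3.0 pos [ 0.4683 -0.3659  0.113 ] jaw 114.43 F [-0.49  0.07 -0.45] w 0.0869
shift [ 0.36   -0.004  -0.0122] turn [ 0.0027  0.0004 -0.0001]
```

View pics/s1.png

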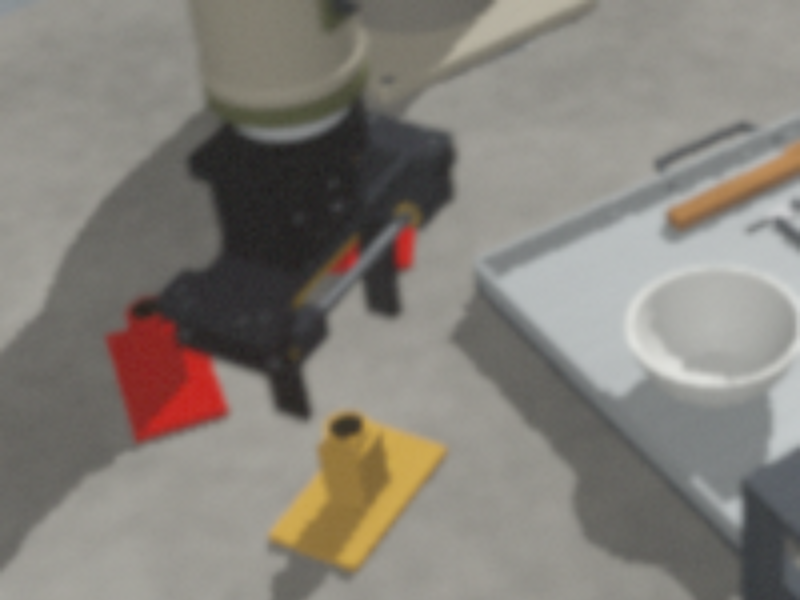

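The jaws are open at crop (290,390) and (385,290), in line with the holder's long axis and above the brass stem at (350,470). I descend and grip.

```bash
python3 -m pendant '0.08 0 -0.005 0 0 0;0.16 -0.004 -0.012 0 0 0;0.24 -0.004 -0.012 0 0 0;0.3 -0.004 -0.012 0 0 0;0.35 -0.004 -0.012 0 0 0;0.355 -0.004 -0.012 0 0 0;0.355 -0.004 -0.012 0 0 0' 1 35
python3 -m pendant '0 0 0 0 0 0;0 0 0 0 0 0;0 0 0 0 0 0;0 0 0 0 0 0;0 0 0 0 0 0;0 0 0 0 0 0;0 0 0 0 0 0;0 0 0 0 0 0' -1 35
python3 -m pendant '-0.03 0 0 0 0 0;-0.08 0 0 0 0 0;-0.16 0 0 0 0 0;-0.24 0 0 0 0 0;-0.32 0 0 0 0 0;-0.32 0 0 0 0 0;-0.32 0 0 0 0 0'
python3 - <<'E'
from h import *
to(.5164,.0478,.12,84.9)
p,d=vision.camera("scene"); cv2.imwrite("pics/s2.png",cv2.resize(p[150:300,100:300],(800,600)))
E
```

```text
time: 3.75
ee_pos: [0.4648, -0.3692, 0.0244]
eef_rot: [-0.149, 0.691, 0.149, 0.691]
ft_force: [0.0, -0.4, 0.7]
width: 0.087
time: 4.55
ee_pos: [0.4644, -0.3695, 0.0241]
eef_rot: [-0.149, 0.691, 0.149, 0.691]
ft_force: [0.3, 0.2, -0.1]
width: 0.0308
time: 5.25
ee_pos: [0.4645, -0.3694, 0.1043]
eef_rot: [-0.149, 0.691, 0.149, 0.691]
ft_force: [-0.3, -0.4, -4.1]
width: 0.0299
t 5.25 pos [ 0.4645 -0.3694  0.1043] jaw 114.37 F [-0.3  -0.41 -4.14] w 0.0299
shift [-0.0639  1.4345  0.8776] turn [ 3.429e-01 -1.000e-04  4.000e-04]
```

View pics/s2.png

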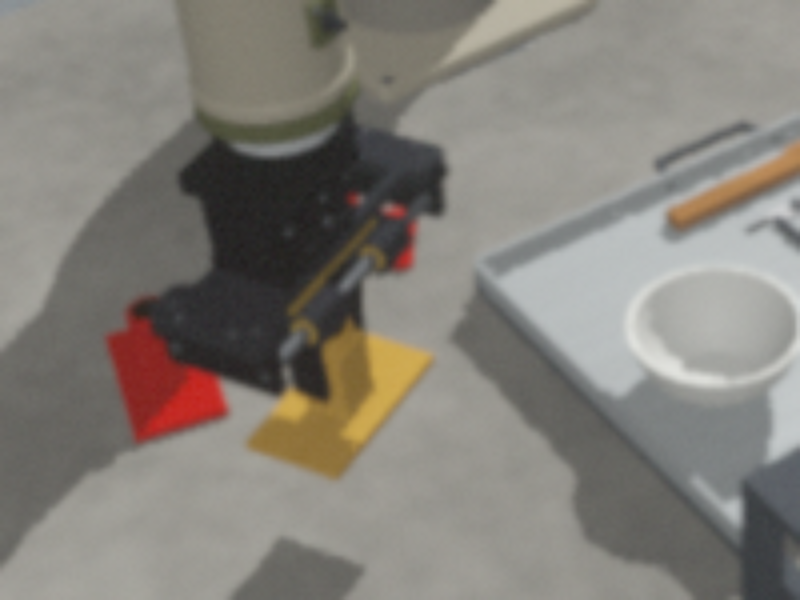

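The holder is held: crop (340,410) shows it off the slab, the wrist carries about 4 N and the jaws read 30 mm. The underside is 24 mm below the TCP. I carry it high over the bowl to just short of the nose.

```bash
python3 -m pendant '-0.1 0.05 0.03 0 0 0;-0.2 0.15 0.1 0.04 0 0;-0.23 0.28 0.18 0.08 0 0;-0.23 0.42 0.26 0.12 0 0;-0.23 0.56 0.34 0.16 0 0;-0.23 0.7 0.42 0.2 0 0;-0.23 0.8 0.48 0.24 0 0;-0.23 0.8 0.48 0.24 0 0'
python3 - <<'E'
from h import *
to(.512,.02,.12,84.9)
E
```

```text
time: 6.1
ee_pos: [0.4914, -0.1326, 0.1604]
eef_rot: [-0.024, 0.707, 0.025, 0.706]
ft_force: [0.2, -0.0, -3.9]
width: 0.0297
t 6.1 pos [ 0.4914 -0.1326  0.1604] jaw 94.02 F [ 0.21 -0.05 -3.91] w 0.0297
shift [0.1625 0.6026 0.1255] turn [ 0.1061 -0.0015 -0.0012]
```

```bash
python3 -m pendant '0 0.1 0.02 0.03 0 0;0 0.2 0.04 0.06 0 0;0 0.32 0.06 0.09 0 0;0.02 0.44 0.09 0.106 0 0;0.06 0.55 0.11 0.106 0 0;0.12 0.603 0.126 0.106 0 0;0.16 0.603 0.126 0.106 0 0;0.16 0.603 0.126 0.106 0 0'
python3 - <<'E'
from h import *
to(.512,.02,.0525,84.9)
p,d=vision.camera("scene"); cv2.imwrite("pics/s3.png",cv2.resize(p[150:300,220:420],(800,600)))
p,d=vision.camera("top"); cv2.imwrite("pics/t3.png",p)
E
```

```text
time: 6.9
ee_pos: [0.5114, 0.0138, 0.1192]
eef_rot: [0.033, 0.708, -0.033, 0.705]
ft_force: [-0.2, -1.0, -3.8]
width: 0.0297
t 6.9 pos [0.5114 0.0138 0.1192] jaw 84.64 F [-0.24 -0.97 -3.8 ] w 0.0297
shift [0.2668 0.0254 0.0014] turn [-0.0031 -0.0031  0.0009]
```

View pics/s3.png

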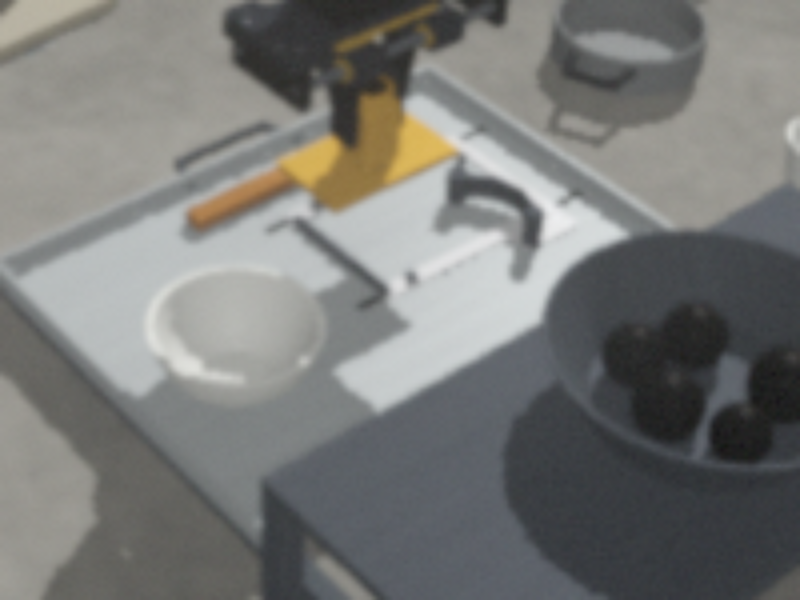

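The scene crop shows the held plate level over the tray, with corners at (282,165), (407,108), (458,152) and (335,210). The ledge runs from (295,222) to (385,295) and the nose top is near (462,160). I compute the relative offset from this same view.

Run:
```python
from h import *
g=lambda u,v,z:plane("scene",220+(u+.5)/4-.5,150+(v+.5)/4-.5,z)
a=np.radians(84.9);Y=np.array([np.cos(a),np.sin(a)]);X=np.array([Y[1],-Y[0]])
tcp=np.array(r.read_state()["ee_pos"])[:2]
def f(n,q): print(n,q[:2].round(4),"rel tcp x,y",((q[:2]-tcp)@X).round(4),((q[:2]-tcp)@Y).round(4))
l0,l1=g(298,222,.026),g(385,293,.026); f("l0",l0);f("l1",l1);f("lmid",(l0+l1)/2); print("ang",np.degrees(np.arctan2(*(l1-l0)[1::-1])))
c=[g(u,v,.101) for u,v in((282,165),(407,108),(458,152),(335,210))]
for q in c:f("plate",q)
f("plate mid",sum(c)/4); e=c[1]-c[0]+c[2]-c[3]; print("long ang",np.degrees(np.arctan2(e[1],e[0])))
f("nose",g(462,165,.046)); f("pivot",g(533,212,.05))
```

```text
l0 [ 0.468  -0.0057] rel tcp x,y -0.0427 -0.0229
l1 [ 0.565  -0.0156] rel tcp x,y 0.0548 -0.0242
lmid [ 0.5165 -0.0106] rel tcp x,y 0.006 -0.0235
ang -5.864882854432649
plate [ 0.4832 -0.0367] rel tcp x,y -0.0249 -0.0524
plate [0.4937 0.0751] rel tcp x,y -0.0244 0.0599
plate [0.5538 0.0626] rel tcp x,y 0.0367 0.0528
plate [ 0.5428 -0.045 ] rel tcp x,y 0.0353 -0.0554
plate mid [0.5184 0.014 ] rel tcp x,y 0.0057 0.0012
long ang 84.39523804671137
nose [0.5186 0.1116] rel tcp x,y -0.0028 0.0984
pivot [0.5933 0.1032] rel tcp x,y 0.0724 0.0967
```

```bash
python3 -m pendant '0.04 0.01 0 -0.003 -0.003 0;0.08 0.025 0 -0.003 -0.003 0;0.12 0.025 0 -0.003 -0.003 0;0.16 0.025 0 -0.003 -0.003 0;0.2 0.025 0 -0.003 -0.003 0;0.23 0.025 0 -0.003 -0.003 0;0.24 0.025 0 -0.003 -0.003 0;0.24 0.025 0 -0.003 -0.003 0'
python3 -m pendant '0.005 0 0 0 0 0;0.01 0 0 0 0 0;0.015 0 0 0 0 0;0.02 0 0 0 0 0;0.024 0 0 0 0 0;0.024 0 0 0 0 0'
python3 - <<'E'
from h import *
to(.512,.02,.0525,84.9)
E
```

```text
time: 7.8
ee_pos: [0.5132, 0.0209, 0.0611]
eef_rot: [0.031, 0.705, -0.032, 0.708]
ft_force: [-0.9, 0.6, -2.6]
width: 0.0295
time: 8.4
ee_pos: [0.5133, 0.021, 0.0553]
eef_rot: [0.031, 0.705, -0.032, 0.708]
ft_force: [-0.1, 0.2, -3.7]
width: 0.0294
t 8.4 pos [0.5133 0.021  0.0553] jaw 84.89 F [-0.05  0.22 -3.65] w 0.0294
shift [ 0.0113 -0.0043 -0.005 ] turn [-0.0001  0.0025  0.0002]
```

```bash
python3 -m pendant '0.005 0 0 0 0 0;0.01 0.005 0 0 0.002 0;0.01 0.01 0 0 0.002 0;0.01 0.015 0 0 0.002 0;0.01 0.02 0 0 0.002 0;0.01 0.02 0 0 0.002 0'
python3 -m pendant '0 0.006 0 0 0 0;0 0.012 0 0 0 0;0 0.018 0 0 0 0;0 0.018 0 0 0 0'
python3 -m pendant '0 0.006 0 0 0 0;0 0.012 0 0 0 0;0 0.012 0 0 0 0'
```

```text
time: 9.0
ee_pos: [0.5139, 0.0262, 0.053]
eef_rot: [0.031, 0.706, -0.031, 0.707]
ft_force: [0.4, 0.0, -3.0]
width: 0.0299
time: 9.4
ee_pos: [0.5143, 0.0307, 0.053]
eef_rot: [0.031, 0.706, -0.031, 0.707]
ft_force: [0.1, -0.3, -3.6]
width: 0.0299
time: 9.7
ee_pos: [0.5146, 0.0337, 0.053]
eef_rot: [0.031, 0.706, -0.031, 0.707]
ft_force: [-0.1, 0.8, -4.0]
width: 0.03
```

```bash
python3 -m pendant '0 0.006 0 0 0 0;0 0.006 0 0 0 0;0 0.006 0 0 0 0'
python3 -m pendant '0 0.006 0 0 0 0;0 0.006 0 0 0 0;0 0.006 0 0 0 0'
python3 -m pendant '0 0.006 0 0 0 0;0 0.006 0 0 0 0;0 0.006 0 0 0 0'
python3 -m pendant '0 0.006 0 0 0 0;0 0.006 0 0 0 0;0 0.006 0 0 0 0'
```

```text
time: 10.0
ee_pos: [0.5147, 0.0349, 0.053]
eef_rot: [0.031, 0.706, -0.032, 0.707]
ft_force: [0.3, 0.6, -2.7]
width: 0.0295
time: 10.3
ee_pos: [0.5148, 0.0364, 0.0529]
eef_rot: [0.031, 0.706, -0.032, 0.707]
ft_force: [-0.6, -0.4, -3.3]
width: 0.0299
time: 10.6
ee_pos: [0.515, 0.0379, 0.053]
eef_rot: [0.031, 0.706, -0.032, 0.707]
ft_force: [0.5, -0.1, -2.7]
width: 0.0302
time: 10.9
ee_pos: [0.5149, 0.0391, 0.0529]
eef_rot: [0.031, 0.706, -0.032, 0.707]
ft_force: [-0.5, -1.4, -1.8]
width: 0.0299
```

```bash
python3 -m pendant '0 0.006 0 0 0 0;0 0.006 0 0 0 0;0 0.006 0 0 0 0'
python3 -m pendant '0 0.006 0 0 0 0;0 0.006 0 0 0 0;0 0.006 0 0 0 0'
python3 -m pendant '0 0.008 0 0 0 0;0 0.008 0 0 0 0;0 0.008 0 0 0 0'
```

```text
time: 11.2
ee_pos: [0.515, 0.0408, 0.0528]
eef_rot: [0.031, 0.706, -0.032, 0.707]
ft_force: [-1.6, -2.7, -3.3]
width: 0.0299
time: 11.5
ee_pos: [0.5152, 0.0423, 0.0528]
eef_rot: [0.031, 0.706, -0.032, 0.707]
ft_force: [-1.3, -2.8, -3.8]
width: 0.0299
time: 11.8
ee_pos: [0.5154, 0.0444, 0.0528]
eef_rot: [0.031, 0.706, -0.032, 0.707]
ft_force: [-3.3, -3.3, -4.3]
width: 0.0294
```

```bash
python3 -m pendant '0 0.006 0 0 0 0;0 0.012 0 0 0 0;0 0.012 0 0 0 0'
python3 -m pendant '0 0.006 0 0 0 0;0 0.012 0 0 0 0;0 0.012 0 0 0 0'
python3 -m pendant '0 0.006 0 0 0 0;0 0.01 0 0 0 0;0 0.01 0 0 0 0;0 0.01 0 0 0 0'
python3 - <<'E'
from h import *
to(.515,.053,.0441,84.9)
p,d=vision.camera("scene"); cv2.imwrite("pics/s4.png",cv2.resize(p[150:255,255:395],(800,600)))
E
```

```text
time: 12.1
ee_pos: [0.5156, 0.0473, 0.0529]
eef_rot: [0.031, 0.706, -0.032, 0.707]
ft_force: [-3.6, -4.9, -3.6]
width: 0.0296
time: 12.4
ee_pos: [0.5158, 0.0502, 0.0529]
eef_rot: [0.031, 0.706, -0.032, 0.706]
ft_force: [-3.6, -4.3, -4.3]
width: 0.0293
time: 12.8
ee_pos: [0.516, 0.0523, 0.0528]
eef_rot: [0.031, 0.706, -0.032, 0.706]
ft_force: [-3.9, -5.0, -3.2]
width: 0.0301
t 12.8 pos [0.516  0.0523 0.0528] jaw 84.88 F [-3.88 -5.05 -3.22] w 0.0301
shift [ 0.0349  0.0024 -0.0041] turn [-0.0003  0.0001  0.0007]
```

View pics/s4.png

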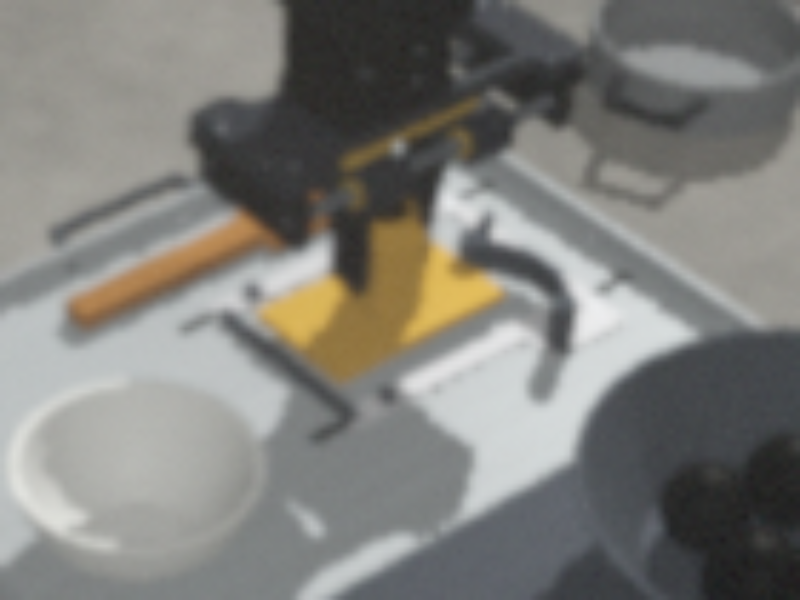

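The plate's -y edge runs (260,312)–(342,382), and the ledge runs (228,315)–(350,412) with a thin floor strip showing between them. The nose presses the plate end near (470,245). I quantify the gap.

Run:
```python
from h import *
s=800/140; g=lambda u,v,z:plane("scene",255+(u+.5)/s-.5,150+(v+.5)/s-.5,z)
a=np.radians(84.9);Y=np.array([np.cos(a),np.sin(a)]);X=np.array([Y[1],-Y[0]]);tcp=np.array(r.read_state()["ee_pos"])[:2]
for n,u,v,z in(("pl a",260,312,.035),("pl b",342,382,.035),("pl c",505,293,.035),("ledge a",228,315,.026),("ledge b",350,412,.026)):
    q=g(u,v,z)[:2]-tcp; print(n,(q@X).round(4),(q@Y).round(4))
```

```text
pl a -0.0269 -0.053
pl b 0.0395 -0.0559
pl c 0.0363 0.0552
ledge a -0.0435 -0.06
ledge b 0.051 -0.0601
```

The gap is about 2.5 mm (face at -57, plate edge at -54.5), and x is centred within about 1 mm. I lower slowly.

```bash
python3 -m pendant '0.004 0 0 0 0 0;0.008 0 0 0 0 0;0.012 0 0 0 0 0;0.012 0 0 0 0 0'
python3 -m pendant '0.004 0 0 0 0 0;0.008 0 0 0 0 0;0.012 0 0 0 0 0;0.012 0 0 0 0 0'
python3 -m pendant '0.003 0 0 0 0 0;0.006 0 0 0 0 0;0.006 0 0 0 0 0'
```

```text
time: 13.25
ee_pos: [0.517, 0.0523, 0.0503]
eef_rot: [0.032, 0.706, -0.032, 0.707]
ft_force: [-1.5, -5.7, -1.8]
width: 0.0301
time: 13.65
ee_pos: [0.5174, 0.0524, 0.0475]
eef_rot: [0.032, 0.705, -0.032, 0.707]
ft_force: [0.1, -5.6, -1.9]
width: 0.0298
time: 13.95
ee_pos: [0.5175, 0.0523, 0.0461]
eef_rot: [0.032, 0.705, -0.032, 0.708]
ft_force: [-0.3, -5.7, -1.4]
width: 0.0296
```

```bash
python3 -m pendant '0.003 0 0 0 0 0;0.005 0 0 0 0 0;0.005 0 0 0 0 0'
python3 -m pendant '0.002 0 0 0 0 0;0.004 0 0 0 0 0;0.004 0 0 0 0 0'
```

```text
time: 14.25
ee_pos: [0.5175, 0.0523, 0.0449]
eef_rot: [0.032, 0.705, -0.032, 0.708]
ft_force: [-0.1, -5.6, -1.3]
width: 0.0297
time: 14.55
ee_pos: [0.5177, 0.0523, 0.0442]
eef_rot: [0.032, 0.705, -0.032, 0.708]
ft_force: [-0.8, -6.5, 1.6]
width: 0.0296
```

The floor is felt at 0.0442, as predicted. I ease back towards the ledge and open part way, since a full opening would bring the fingers near the nose.

```bash
python3 -m pendant '0 -0.004 0 0 0 0;0 -0.008 0 0 0 0;0 -0.008 0 0 0 0;0 -0.008 0 0 0 0'
python3 -m pendant '0 0 0 0 0 0;0 0 0 0 0 0;0 0 0 0 0 0;0 0 0 0 0 0;0 0 0 0 0 0;0 0 0 0 0 0' 0.1
python3 - <<'E'
from h import *
to(.515,.05,.15,84.9)
E
```

```text
time: 14.95
ee_pos: [0.5175, 0.0511, 0.0442]
eef_rot: [0.032, 0.705, -0.031, 0.708]
ft_force: [1.4, -3.1, 6.4]
width: 0.0295
time: 15.55
ee_pos: [0.516, 0.051, 0.0431]
eef_rot: [0.031, 0.706, -0.032, 0.707]
ft_force: [-0.4, -0.1, -0.5]
width: 0.0479
t 15.55 pos [0.516  0.051  0.0431] jaw 84.9 F [-0.38 -0.09 -0.55] w 0.0479
shift [-0.4275 -0.0043 -0.0035] turn [-0.      0.0005  0.0002]
```

```bash
python3 -m pendant '-0.02 0 0 0 0 0;-0.06 0 0 0 0 0;-0.14 0 0 0 0 0;-0.24 0 0 0 0 0;-0.36 0 0 0 0 0;-0.5 0 0 0 0 0;-0.66 0 0 0 0 0;-0.7 0 0 0 0 0'
python3 -m pendant '0 0 -0.15 0 0 0;0 0 -0.3 0 0 0;0 0.15 -0.3 0 0 0;0 0.3 -0.3 0 0 0;0 0.45 -0.3 0 0 0;0 0.6 -0.3 0 0 0;0 0.75 -0.3 0 0 0;0 0.75 -0.3 0 0 0'
python3 - <<'E'
from h import *
p,d=vision.camera("scene"); cv2.imwrite("pics/s5.png",cv2.resize(p[150:270,220:380],(800,600)))
p,d=vision.camera("top"); cv2.imwrite("pics/t5.png",cv2.resize(p[120:255,180:355],(800,600)))
C=cloud("top",d); hsv=cv2.cvtColor(p,cv2.COLOR_BGR2HSV); m=cv2.inRange(hsv,(14,120,60),(32,255,255)); m[:,350:]=0;m[220:]=0;m[:125]=0;m[:,:190]=0
c=max(cv2.findContours(m,0,2)[0],key=cv2.contourArea); b=cv2.boxPoints(cv2.minAreaRect(c)); W=np.array([plane("top",*q,.026)[:2] for q in b]); print(b.round().tolist(),W.round(4).tolist(),W.mean(0))
k=cv2.erode(m,np.ones((3,3),np.uint8))>0; z=C[k][:,2]; print("plate z pct",np.percentile(z,[10,30,50,70]))
E
```

```text
time: 16.35
ee_pos: [0.5178, 0.0513, 0.2238]
eef_rot: [0.032, 0.704, -0.031, 0.709]
ft_force: [0.7, -0.3, -0.0]
width: 0.0481
time: 17.15
ee_pos: [0.4566, 0.2496, 0.2183]
eef_rot: [0.03, 0.706, -0.028, 0.707]
ft_force: [-0.1, -0.7, 0.5]
width: 0.0478
[[222.0, 203.0], [225.0, 181.0], [265.0, 186.0], [262.0, 208.0]] [[0.4945, 0.107], [0.5572, 0.1019], [0.5458, -0.0094], [0.4834, -0.0037]] [0.52020358 0.04895585]
plate z pct [0.02214603 0.02411664 0.0255474  0.02686901]
```

View pics/s5.png

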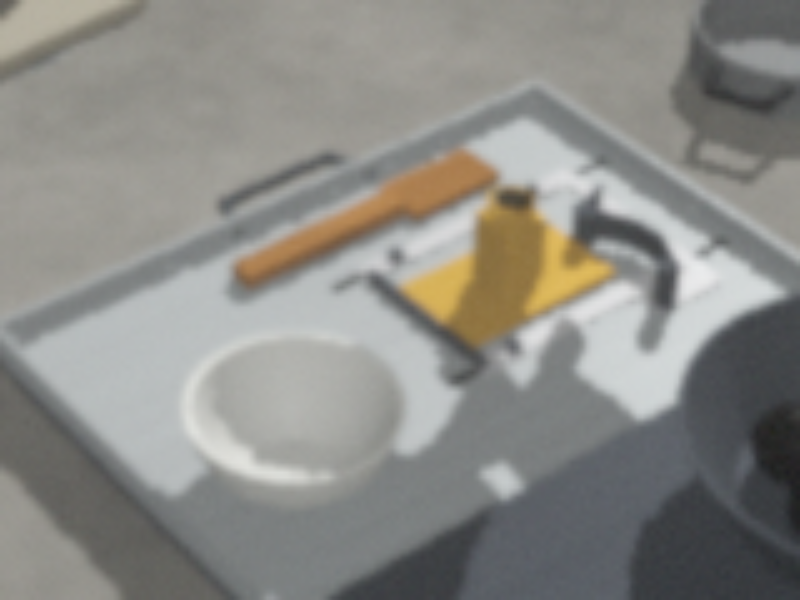

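View pics/t5.png

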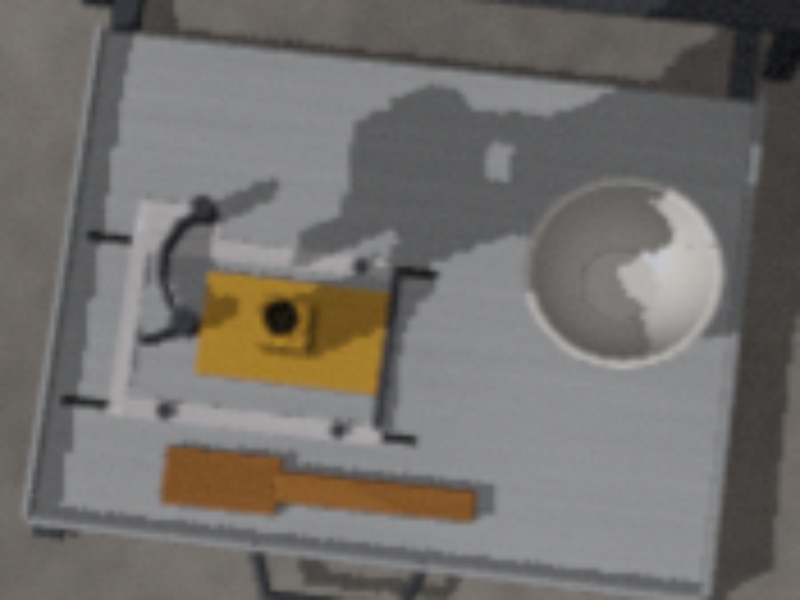

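The plate sits flat between the ledge (edge at (385,340)) and the nose (185,320), square to both. The bowl and scraper look where they were, and the arm is clear.

```bash
python3 -c "
from bench import close_job
print(close_job())"
```

```text
the job is handed in; nothing more can be done
None
```

The brass holder is clipped in: it lies on the tray floor between the ledge and the sprung arm, and the job is handed in. The robot clock read about 17 s of the 58 s allowed.

- **How it went:** I gripped the holder by its stem and carried it over the bowl. I felt the arm's nose at TCP y of about 0.039 m and drew it back about 13 mm with the plate end. The horizontal wrist force stayed under about 7 N. I then lowered the plate until I felt the floor at the predicted height and let go with a part opening.
- **Last checks, from the top camera:**
  - The plate's long axis is at 84.3°, against 84.8° for the tray.
  - The middle is about 4 mm from the clip's middle line in x.
  - The plate's top is at 25.5 mm (26 mm expected), with its edge visibly against the ledge.
  - By eye, the bowl, scraper and ash pan look unmoved. I did not measure them, and I did not check the cup and jar again after the start.
- **Disagreement:** the two cameras differed by up to about 5 mm in the ledge's x position. The first top-view estimate of the ledge's angle was off by about 3°. I used the tray-edge angle instead, and the second view agreed with it to within 1°.

I did not measure the tray-origin y offset (limit 24 mm) directly.

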